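Fetch a ball valve from the push-to-open spares case

ROBOT

A 6-joint arm with a two-finger parallel gripper is mounted at the origin on the work surface. World frame = base frame: x ahead of the robot, y to its left, z up, the work surface at z = 0. Lengths are in m, angles in degrees, forces in N, time in s.
With the tool pointing down it reaches from about 0.4 to 0.825 m from the base axis. Payload 7 kg.
Tool frame: the origin (TCP) lies on the centre line of the jaws, within the pads' length; the fingertips stand 11 mm ahead of it and the grasp point (between the pads) lies 8 mm behind it; z points along the fingers, y is the line along which they close (so a half turn about z gives the same grasp; the last joint's range is limited). The gripper opens to 88 mm and grips with 3 to 60 N. Pads are 19 mm wide; open, the fingers measure 130 mm over their backs; the gripper's body (78 mm by 193 mm) begins 47 mm behind the grasp point.
Start: joints at [80.793, 20.546, 0.682, 0, -70.136, -16.507], TCP at [0.293, 0.608, 0.238] pointing down, gripper open.
Joint ranges: [-176.03, 176.03], [-82.01, 121.73], [-58.28, 71.71], [-173.87, 95.51], [-174.79, -0.11], [-173.66, 173.66]. Speed limits (degrees/s): [136.94, 136.94, 172.46, 180, 180, 180].

INTERFACE

Orientations are given as [roll, pitch, yaw] about the fixed x, y, z axes, in that order (R = Rz(yaw) Ry(pitch) Rx(roll)).
In Python, from plant import r, capture, camera_model, job gives the robot as it stands.
- The arm moves only by the tool drive_tool, never from a script. Its argument "increments" is a list that holds one entry, the list of rows, each a list of 5 numbers: the gripper's target within -1 to 1 (fully open at 1, half-way at 0, shut at -1), then the shift along the tool's x, y, z scaled (see below), then the turn about the tool's z scaled (see below). In form: [[[gripper, tx, ty, tz, roll], ...]]. A call has 1 to 5 rows; each row is the pose to reach, as a shift and turn from the pose commanded when the call began, along the tool's axes at that moment, turning the shorter way round; what a row does not reach only later rows make up. The controller multiplies each number of a shift by 120 mm and each number of a turn by 360 degrees. A row lasts 1/8 s, in which the tool goes at most 62.5 mm and 10.7 degrees, less where a joint would pass 70% of its speed; a pose out of reach is approached as far as the arm can. A call with a number of a shift or a turn outside -1 to 1 is refused whole. A call with a gripper value outside its range is refused whole. The fingers move at their own pace and stop on an object; "squeeze" is the grip in N (left out, the last holds). Time passes only in rows, so rows that repeat a pose let the fingers close. It gives the time, the measured TCP pose, the force, the opening and the grip force at its end, in the units of the state.
- r.get_state(): the state, without advancing time (a new reading comes with each control period).
- capture(name): name is "side" or "top"; returns the picture (420x560x3 uint8, red, green, blue); there is no depth.
- camera_model(name): a dict with "camera_matrix" (3x3 intrinsics, pixels), "rvec" (rotation vector, rad) and "tvec" (3), from world to camera coordinates, as OpenCV has them. Camera axes: x right, y down, z forward; pixel columns grow to the right and rows downward; lengths in m; the calibration is good to about 2 mm. A picture is of the moment at which its call begins. camera_model takes no time and is no camera call.
- job.close_job(): hands the job in; it is judged then, once.
The state is a dict: "time_s": time; "joints": joint angles; "qd": joint speeds; "joint_torque": joint torques, N m; "tcp_pos": TCP position; "eef_rot": TCP orientation; "contact_force": force on the tool from outside, world axes, zero at the start; "moment": the same for the moment, N m; "gripper_width": finger opening in m; "gripper_force": force on a finger pad.
Only numpy, scipy, OpenCV 4.12 (cv2) and the standard library are available. Lean on these libraries where they do the work, as an engineer would, in place of code of your own. Each camera call takes 0.05 s, during which the arm holds its last target. There are 200 camera calls.

TASK

Fetch the brass ball valve from the spares case: press the front of its blue lid until the touch latch clicks (do not ram it), keep your fingers on the lid as it springs up so that it opens gently all the way and never flies open, and leave it standing open. Then take out the valve and set it down, without dropping it, inside the empty blue order bin beside the case; leave everything else where it is.

Things in the scene. Friction and masses are not known exactly. Their poses are not given: they have to be found in the camera images.
- case: grey spares case fixed on the counter, 180 mm (x, front to back) x 240 mm (y) x 76 mm high, walls 8 mm. Origin: centre of its underside; its -x side is the front (towards the robot), z up. Behind a 36 mm deep latch bay at the front lies the compartment: floor 22 mm above the counter, x from -46 to 82 mm, y from -112 to 112 mm
- lid (a joint): angle of the blue-framed lid with a clear window (160 mm from hinge to free front edge, 220 mm wide, 8 mm thick, 0.35 kg), hinged along the case's far (+x) rim. 0 = closed, latched, level; positive = front edge up and back, stop at 1.75 rad (just past upright); negative = pressed in. Once unlatched a spring (1.5 N at the front edge) drives it open and keeps it open
- lid_push (a point): centre of the yellow disc (28 mm) on the lid's upper face, where to press: 140 mm from the hinge line, 20 mm from the free edge; moves with the lid; 80 mm above the counter when closed. About 5 N presses it in; the click comes at an unknown depth (3 to 12 mm), a firm stop about 2 mm deeper; then the catch stays released. Let up before the click, the lid stays latched at 0
- lid_hinge (a point): middle of the lid's hinge line, 76 mm above the counter, at x = 80 mm in the case's frame; the line runs along the case's y axis. The lid's upper face lies 4 mm outside this line; when the lid is free, only what bears on that face holds it back
- valve: brass ball valve, 70 mm long (its x), lying in one half of the case's compartment (left or right varies). Grasp across its round middle, 25 mm wide (its y), between the two 30 x 30 mm ends 38 mm apart; a red lever 13 mm wide lies along its top from x = -16 to 40 mm, 37 mm above its underside. Origin: centre of its underside, mid-grasp 15 mm above; 0.15 to 0.4 kg
- bin: empty open blue order bin, fixed on the counter beside the case (left or right of it), 180 mm (x) x 150 mm (y) x 75 mm high, walls and floor 5 mm. Origin: centre of its underside
- tee: grey plastic pipe tee, 70 mm long, 28 mm thick, with a 36 mm side branch; lies in the case in the other half from the valve; to be left alone. Origin: underside centre
- tape: black tape roll lying flat, 90 mm across, 25 mm high; to be left alone
- screwdriver: screwdriver, 200 mm, lying on the counter; to be left alone
- spray: red spray can, 190 mm high; to be left alone
- jar: glass jar, 90 mm high; to be left alone
- glue: orange glue bottle, 160 mm high; to be left alone
- can: green can, 80 mm high; to be left alone
Not all that is in view belongs to the job. What is shaped like the bin but green or red is not meant.

How it is judged (in metres and radians):
On the way, in this order (a step that is already met when the one before it is completed fails the run):
1. the gripper presses the lid in past its closed position (value of joint lid below -0.018 rad and contact force between the fingers and lid above 1.5 N).
2. the released lid is half open (0.7 to 1.1 rad) and still borne by the fingers (value of joint lid between 0.7 and 1.1 rad and contact force between the fingers and lid above 0.1 N), for 0.1 s.
3. the lid stands open (over 1.55 rad), with the valve still in the case (value of joint lid above 1.55 rad and horizontal distance between valve and case below 0.12 m), for 0.1 s.
At the end, for the whole second after the job is handed in: the valve lies at rest inside the blue bin (its origin within 80 mm along and 65 mm across of the bin's centre and less than 40 mm above the bin's underside), let go, and the lid stands open beyond 1.55 rad (x of valve in the frame of bin between -0.08 and 0.08 m and y of valve in the frame of bin between -0.065 and 0.065 m and z of valve in the frame of bin below 0.04 m and value of joint lid above 1.55 rad and linear speed of valve below 0.03 m/s); the robot touches nothing.
It fails at once if the lid flies open (faster than 2 rad/s) (velocity of joint lid above 2 rad/s).
It fails at once if the lid is rammed: pressed with more than 35 N (contact force between the fingers and lid above 35 N).
It fails at once if the valve is dropped or thrown (faster than 0.7 m/s when not held) (linear speed of valve above 0.7 m/s and contact force between the fingers and valve below 0.1 N).
It fails at once if a bystander is disturbed (moved more than 40 mm) (distance of any of tee, tape, screwdriver, spray, jar, glue, can from where it was at the start of the episode above 0.04 m).
It also fails if it takes over 72 s, if anything falls off the work surface, if the arm or the gripper's body presses on something with over 40 N, if the wrist force passes 120 N, or if a joint passes its speed limit or range.

## Working session

There is one attempt and no reset: what is moved stays moved. The work goes in short steps, Python scripts to look and compute and a tool call to move; the robot and the scene stay as the last step left them, time stands still between calls to the robot, and variables do not carry over. Pictures are saved under pics/ and viewed, at most 10 in all, crops included, and the job is handed in when it is done.

Besides the shell and the picture viewer there is one more tool, called after "Emit:" as name(argument=value, ...), one argument or row to a line, values as JSON. drive_tool: Moves the arm, as the interface text tells. Its arguments: {"type":"object","properties":{"increments":{"type":"array"},"squeeze":{"type":"number"}},"required":["increments"]}

```bash
ls; mkdir -p pics; python3 - <<'E'
from plant import r,capture,camera_model
import cv2,numpy as np
for n in("top","side"):
    im=capture(n); cv2.imwrite(f"pics/{n}0.png",im[:,:,::-1])
    m=camera_model(n); R=cv2.Rodrigues(np.array(m["rvec"]))[0]; print(n,np.round(m["camera_matrix"],1).tolist(),np.round(-R.T@np.array(m["tvec"]).ravel(),3),np.round(R,2).tolist())
s=r.get_state();print(s)
E
```

```text
pics
top [[517.8, 0.0, 269.5], [0.0, 517.8, 199.7], [0.0, 0.0, 1.0]] [ 0.222 -0.002  1.738] [[0.02, -1.0, -0.0], [-0.98, -0.02, -0.17], [0.17, 0.0, -0.98]]
side [[402.9, 0.0, 276.6], [0.0, 402.9, 210.2], [0.0, 0.0, 1.0]] [ 0.261 -0.705  0.808] [[0.95, -0.31, 0.01], [-0.21, -0.66, -0.72], [0.23, 0.68, -0.7]]
{'time_s': 0.1, 'joints': array([ 8.07920245e+01,  2.05870754e+01,  6.37791065e-01, -1.86292356e-02,
       -7.01355024e+01, -1.65087719e+01]), 'qd': array([ 0.0467204 , -0.18629428,  0.22422343,  0.10415624,  0.00412933,
        0.07669343]), 'joint_torque': array([-1.35461280e-03, -5.84165025e+01,  2.93752956e+01,  7.01539725e+00,
        1.01999397e-02, -5.23724441e-05]), 'tcp_pos': array([0.29271099, 0.60775043, 0.23670708]), 'eef_rot': array([ 1.79913732e+02, -7.30392995e-03, -2.57230850e+01]), 'contact_force': array([-0.55688928, -0.87809395,  0.47316709]), 'moment': array([ 0.04077069, -0.02693611, -0.03582949]), 'gripper_force': 0.0, 'gripper_width': 0.08758040282538909}
```

View pics/top0.png

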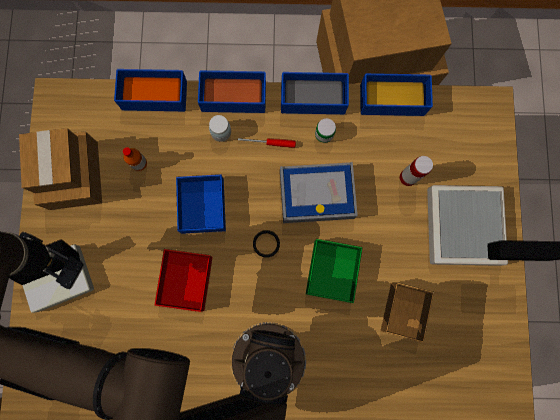

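View pics/side0.png

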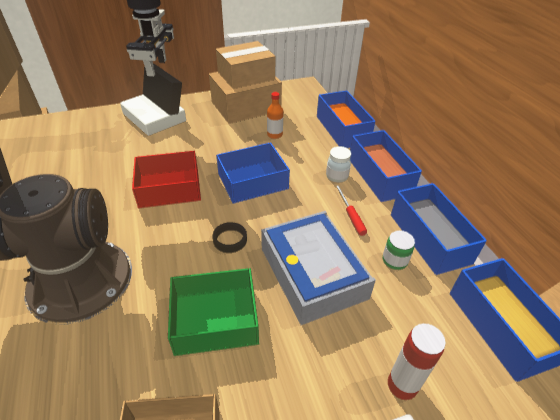

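The top view shows the case with its blue lid at about (318,192), with the yellow disc at (320,209). An empty blue bin is at (201,203), left of the case. Decoys are the red bin (184,280), the green bin (333,270) and the filled blue racks along the back (150–395, 92). I'll measure these and check the choice in one crop.

```bash
cat > h.py <<'E'
import cv2,numpy as np
from plant import r,capture,camera_model
def cam(n):
    m=camera_model(n);return np.array(m["camera_matrix"]),np.array(m["rvec"],float),np.array(m["tvec"],float).ravel()
def ray(n,px,z):
    K,rv,t=cam(n);R=cv2.Rodrigues(rv)[0];c=-R.T@t
    p=np.atleast_2d(px).astype(float);d=np.c_[p,np.ones(len(p))]@np.linalg.inv(K).T@R
    return c+d*((z-c[2])/d[:,2])[:,None]
def mask(im,lo,hi,roi=None):
    m=cv2.inRange(cv2.cvtColor(im,cv2.COLOR_RGB2HSV),lo,hi)
    if roi:
        k=np.zeros_like(m);x0,y0,x1,y1=roi;k[y0:y1,x0:x1]=1;m*=k
    return m
def rect(n,m,z):
    c=max(cv2.findContours(m,cv2.RETR_EXTERNAL,cv2.CHAIN_APPROX_NONE)[0],key=cv2.contourArea)
    P=ray(n,c[:,0,:],z)[:,:2]
    (cx,cy),(w,h),a=cv2.minAreaRect((P*1000).astype(np.float32))
    if w<h: w,h,a=h,w,a+90   # a = direction of long side
    return np.round([cx,cy,w,h,(a+90)%180-90],1)
E
python3 - <<'E'
from h import *
t=capture("top")
B=((100,120,40),(130,255,255))
print("lid",rect("top",mask(t,*B,(270,155,365,225)),.08))
print("bin",rect("top",mask(t,*B,(170,165,232,240)),.075))
s=capture("side")
print("lid s",rect("side",mask(s,*B,(255,205,375,315)),.08))
print("bin s",rect("side",mask(s,*B,(210,135,295,205)),.075))
for n,im,roi in(("top",t,(300,195,340,220)),("side",s,(280,245,305,275))):
    m=mask(im,(20,120,120),(35,255,255),roi); M=cv2.moments(m,True); c=(M["m10"]/M["m00"],M["m01"]/M["m00"]);print(n,M["m00"],c,ray(n,c,.08))
a=cv2.resize(t[150:235,165:365],(800,340),interpolation=cv2.INTER_CUBIC);b=cv2.resize(s[195:325,210:410],(400,260),interpolation=cv2.INTER_CUBIC)
o=np.zeros((600,800,3),np.uint8);o[:340]=a;o[340:600,:400]=b;cv2.imwrite("pics/crop1.png",o[:,:,::-1])
E
```

```text
lid [ 548.  -153.8  221.1  161.1  -85.3]
bin [498.5 229.8 187.  154.7   4.2]
lid s [ 547.6 -155.2  219.6  158.9  -85.4]
bin s [495.8 193.2 223.1 196.7 -86. ]
top 58.0 (319.58620689655174, 208.1206896551724) [[ 0.48959768 -0.15860566  0.08      ]]
side 87.0 (291.8045977011494, 259.08045977011494) [[ 0.48901112 -0.15809403  0.08      ]]
```

View pics/crop1.png

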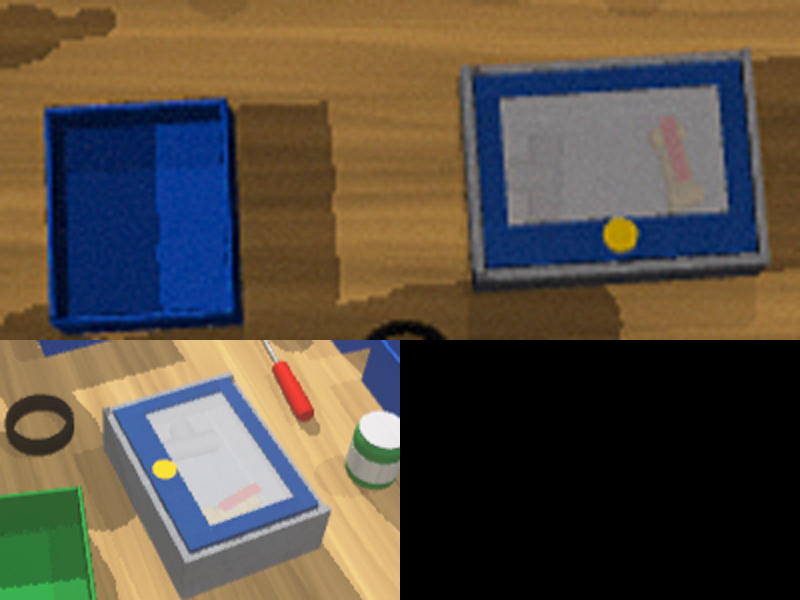

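The crop confirms the choice. The lid and disc in the two views agree within 2 mm, and the lid measures 221 x 161 mm against 220 x 160 given. The red lever shows in the right half of the case and the tee in the left half. Case yaw is 4.7° and the hinge is at (0.628,-0.147). The bin centre is about (0.498,0.228), yaw 4°. Next I'll move above the disc with the fingers shut.

Emit:
drive_tool(
  increments=[
    [[-1,0.85,1.0,0,0],[-1,0.85,1.0,0,0],[-1,0.85,1.0,0,0]],
  ],
  squeeze=20,
)

```text
time_s: 0.57
tcp_pos: [0.333, 0.453, 0.2377]
eef_rot: [180.0, 0.0, -25.8]
contact_force: [-0.5, 1.5, 0.0]
gripper_width: 0.0628
gripper_force: 0.0
```

Emit:
drive_tool(
  increments=[
    [[-1,0.85,1.0,0,0],[-1,0.85,1.0,0,0],[-1,0.85,1.0,0,0]],
  ],
)

```text
time_s: 0.95
tcp_pos: [0.3726, 0.3007, 0.2378]
eef_rot: [-180.0, 0.0, -25.8]
contact_force: [0.6, 0.6, 0.0]
gripper_width: 0.0332
gripper_force: 0.0
```

Emit:
drive_tool(
  increments=[
    [[-1,0.85,1.0,0,0],[-1,0.85,1.0,0,0],[-1,0.85,1.0,0,0]],
  ],
)

```text
time_s: 1.32
tcp_pos: [0.4123, 0.1485, 0.2377]
eef_rot: [-180.0, -0.0, -25.8]
contact_force: [0.2, 0.5, 0.6]
gripper_width: 0.0037
gripper_force: 0.0
```

Emit:
drive_tool(
  increments=[
    [[-1,0.85,1.0,0,0],[-1,0.85,1.0,0,0],[-1,0.85,1.0,0,0]],
  ],
)

```text
time_s: 1.7
tcp_pos: [0.4522, -0.0038, 0.2377]
eef_rot: [-180.0, -0.0, -25.8]
contact_force: [0.5, 0.1, -0.2]
gripper_width: 0.0006
gripper_force: 0.0
```

Emit:
drive_tool(
  increments=[
    [[-1,0.85,1.0,0.4,-0.0845],[-1,0.85,1.0,0.4,-0.0845],[-1,0.85,1.0,0.4,-0.0845],[-1,0.85,1.0,0.4,-0.0845]],
  ],
)

```text
time_s: 2.2
tcp_pos: [0.4914, -0.1564, 0.1879]
eef_rot: [-180.0, 0.2, 4.7]
contact_force: [0.3, -0.2, -0.2]
gripper_width: 0.0003
gripper_force: 0.0
```

```bash
cat >> h.py <<'E'
def to(p,yaw):  # increments from the measured pose to world TCP p, yaw (tool pointing down)
    s=r.get_state();y=np.radians(s["eef_rot"][2]);R=np.array([[np.cos(y),np.sin(y),0],[np.sin(y),-np.cos(y),0],[0,0,-1]])
    print("t",round(s["time_s"],2),"at",np.round(s["tcp_pos"],4),np.round(s["eef_rot"],1),"F",np.round(s["contact_force"],1))
    print("inc",np.round(R.T@(np.array(p)-s["tcp_pos"])/.12,3),"turn",round(((s["eef_rot"][2]-yaw+90)%180-90)/360,4))
E
python3 -c "
from h import *
to([.4893,-.1583,.11],4.7)"
```

```text
t 2.2 at [ 0.4914 -0.1564  0.1879] [-180.     0.2    4.7] F [ 0.3 -0.2 -0.2]
inc [-0.019  0.015  0.649] turn 0.0
```

Emit:
drive_tool(
  increments=[
    [[-1,-0.015,0.015,0.4,0],[-1,-0.015,0.015,0.65,0],[-1,-0.015,0.015,0.72,0],[-1,-0.015,0.015,0.72,0]],
  ],
)

```text
time_s: 2.7
tcp_pos: [0.4906, -0.1557, 0.1034]
eef_rot: [180.0, 0.0, 4.7]
contact_force: [0.2, -0.3, 1.0]
gripper_width: 0.0005
gripper_force: 0.0
```

Emit:
drive_tool(
  increments=[
    [[-1,0,0,0.02,0],[-1,0,0,0.04,0],[-1,0,0,0.05,0],[-1,0,0,0.05,0]],
  ],
)

```text
time_s: 3.2
tcp_pos: [0.4905, -0.1556, 0.0973]
eef_rot: [180.0, -0.0, 4.7]
contact_force: [-0.0, -0.3, 0.4]
gripper_width: 0.0005
gripper_force: 0.0
```

Emit:
drive_tool(
  increments=[
    [[-1,0,0,0.015,0],[-1,0,0,0.03,0],[-1,0,0,0.045,0],[-1,0,0,0.06,0],[-1,0,0,0.06,0]],
  ],
)

```text
time_s: 3.82
tcp_pos: [0.4903, -0.1557, 0.0898]
eef_rot: [180.0, 0.0, 4.7]
contact_force: [-0.8, -0.2, 1.5]
gripper_width: 0.0005
gripper_force: 0.6
```

Emit:
drive_tool(
  increments=[
    [[-1,0,0,0.01,0],[-1,0,0,0.02,0],[-1,0,0,0.02,0]],
  ],
)

```text
time_s: 4.2
tcp_pos: [0.4903, -0.1557, 0.0875]
eef_rot: [180.0, 0.0, 4.7]
contact_force: [-1.5, 0.5, 0.6]
gripper_width: 0.0007
gripper_force: 0.6
```

Emit:
drive_tool(
  increments=[
    [[-1,0,0,0.01,0],[-1,0,0,0.01,0]],
  ],
)

```text
time_s: 4.45
tcp_pos: [0.4903, -0.1557, 0.0863]
eef_rot: [180.0, 0.0, 4.7]
contact_force: [0.2, -0.2, 0.8]
gripper_width: 0.0005
gripper_force: 0.6
```

Emit:
drive_tool(
  increments=[
    [[-1,0,0,0.01,0],[-1,0,0,0.01,0]],
  ],
)

```text
time_s: 4.7
tcp_pos: [0.4904, -0.1557, 0.0851]
eef_rot: [-180.0, 0.0, 4.7]
contact_force: [-0.4, -0.5, 0.7]
gripper_width: 0.0004
gripper_force: 0.6
```

Emit:
drive_tool(
  increments=[
    [[-1,0,0,0.01,0],[-1,0,0,0.01,0]],
  ],
)

```text
time_s: 4.95
tcp_pos: [0.4904, -0.1557, 0.084]
eef_rot: [180.0, -0.0, 4.7]
contact_force: [-0.6, 0.7, 3.4]
gripper_width: 0.0001
gripper_force: 1.5
```

Emit:
drive_tool(
  increments=[
    [[-1,0,0,0.01,0],[-1,0,0,0.01,0]],
  ],
)

```text
time_s: 5.2
tcp_pos: [0.4905, -0.1557, 0.0829]
eef_rot: [180.0, -0.0, 4.7]
contact_force: [-2.2, 0.6, 3.9]
gripper_width: 0.0003
gripper_force: 2.1
```

Emit:
drive_tool(
  increments=[
    [[-1,0,0,0.01,0],[-1,0,0,0.01,0]],
  ],
)

```text
time_s: 5.45
tcp_pos: [0.4905, -0.1557, 0.0816]
eef_rot: [180.0, -0.0, 4.7]
contact_force: [-0.9, -0.6, 3.3]
gripper_width: 0.0004
gripper_force: 1.5
```

Emit:
drive_tool(
  increments=[
    [[-1,0,0,0.01,0],[-1,0,0,0.01,0]],
  ],
)

```text
time_s: 5.7
tcp_pos: [0.4905, -0.1557, 0.0802]
eef_rot: [-180.0, -0.0, 4.7]
contact_force: [-0.3, -0.0, 2.3]
gripper_width: 0.0008
gripper_force: 0.8
```

Emit:
drive_tool(
  increments=[
    [[-1,0,0,0.01,0],[-1,0,0,0.01,0]],
  ],
)

```text
time_s: 5.95
tcp_pos: [0.4906, -0.1557, 0.0795]
eef_rot: [180.0, -0.0, 4.7]
contact_force: [-1.5, 0.2, 5.9]
gripper_width: 0.0001
gripper_force: 3.4
```

Emit:
drive_tool(
  increments=[
    [[-1,0,0,0.008,0],[-1,0,0,0.008,0]],
  ],
)

```text
time_s: 6.2
tcp_pos: [0.4906, -0.1557, 0.0791]
eef_rot: [180.0, -0.0, 4.7]
contact_force: [-3.6, 1.1, 12.3]
gripper_width: 0.0007
gripper_force: 6.3
```

The lid pressed in, the force dipped at the click, and then rose to 12 N at the firm stop. Now I'll work out the opening arc for the finger corner.

```bash
cat > arc.py <<'E'
import numpy as np
def tcp(th):  # relative to hinge, case x / z(above counter); finger half width 9.5, tip 11
    if th<=np.pi/2:
        r=.147-.029*max(th,0)/(np.pi/2)
        return np.array([-r*np.cos(th)+.004*np.sin(th)+.0095, .076+r*np.sin(th)+.004*np.cos(th)+.011])
    z=.076+.118+.011
    return np.array([-.16*np.cos(th)+.004*np.sin(th)+.0095, z])
if __name__=="__main__":
    th=-.085;p=np.array([-.1376,.0783]);k=0
    while th<1.8:
        rows=[]
        for i in range(5):
            th+=.05; q=tcp(th); rows.append([round((q[0]-p[0])/.12,3),round(-(q[1]-p[1])/.12,3)])
        print(round(th,3),rows,np.round(q,4)); p=q
E
python3 arc.py
```

```text
0.165 [[np.float64(0.0), np.float64(-0.063)], [np.float64(0.004), np.float64(-0.124)], [np.float64(0.016), np.float64(-0.185)], [np.float64(0.03), np.float64(-0.244)], [np.float64(0.048), np.float64(-0.302)]] [-0.1318  0.1146]
0.415 [[np.float64(0.02), np.float64(-0.057)], [np.float64(0.044), np.float64(-0.112)], [np.float64(0.07), np.float64(-0.166)], [np.float64(0.098), np.float64(-0.218)], [np.float64(0.129), np.float64(-0.269)]] [-0.1164  0.1468]
0.665 [[np.float64(0.033), np.float64(-0.048)], [np.float64(0.068), np.float64(-0.095)], [np.float64(0.106), np.float64(-0.139)], [np.float64(0.145), np.float64(-0.181)], [np.float64(0.186), np.float64(-0.22)]] [-0.094   0.1733]
0.915 [[np.float64(0.043), np.float64(-0.037)], [np.float64(0.087), np.float64(-0.072)], [np.float64(0.133), np.float64(-0.104)], [np.float64(0.18), np.float64(-0.134)], [np.float64(0.228), np.float64(-0.161)]] [-0.0667  0.1926]
1.165 [[np.float64(0.049), np.float64(-0.024)], [np.float64(0.099), np.float64(-0.046)], [np.float64(0.15), np.float64(-0.065)], [np.float64(0.201), np.float64(-0.081)], [np.float64(0.253), np.float64(-0.094)]] [-0.0364  0.2039]
1.415 [[np.float64(0.052), np.float64(-0.011)], [np.float64(0.104), np.float64(-0.019)], [np.float64(0.156), np.float64(-0.024)], [np.float64(0.207), np.float64(-0.026)], [np.float64(0.259), np.float64(-0.026)]] [-0.0053  0.207 ]
1.665 [[np.float64(0.051), np.float64(0.003)], [np.float64(0.101), np.float64(0.008)], [np.float64(0.151), np.float64(0.016)], [np.float64(0.216), np.float64(0.017)], [np.float64(0.282), np.float64(0.017)]] [0.0285 0.205 ]
1.915 [[np.float64(0.066), np.float64(-0.0)], [np.float64(0.131), np.float64(-0.0)], [np.float64(0.196), np.float64(-0.0)], [np.float64(0.26), np.float64(-0.0)], [np.float64(0.323), np.float64(-0.0)]] [0.0673 0.205 ]
```

Emit:
drive_tool(
  increments=[
    [[-1,0,0,-0.03,0],[-1,0,0,-0.06,0],[-1,0.002,0,-0.095,0],[-1,0.004,0,-0.124,0],[-1,0.008,0,-0.15,0]],
  ],
)

```text
time_s: 6.82
tcp_pos: [0.4912, -0.1556, 0.0963]
eef_rot: [-180.0, 0.0, 4.7]
contact_force: [-0.8, 0.2, 1.1]
gripper_width: 0.0007
gripper_force: 0.5
```

Emit:
drive_tool(
  increments=[
    [[-1,0.01,0,-0.04,0],[-1,0.02,0,-0.08,0],[-1,0.03,0,-0.115,0],[-1,0.04,0,-0.15,0]],
  ],
)

```text
time_s: 7.32
tcp_pos: [0.4963, -0.1552, 0.1145]
eef_rot: [-180.0, -0.0, 4.7]
contact_force: [-0.2, 0.3, 0.9]
gripper_width: 0.0006
gripper_force: 0.4
```

```bash
python3 - <<'E'
from h import *
s=capture("side");t=capture("top")
o=np.zeros((600,800,3),np.uint8)
o[:,:400]=cv2.resize(s[170:320,230:380],(400,400),interpolation=3)[:0].shape and 0 or 0
o[:400,:400]=cv2.resize(s[165:325,225:385],(400,400),interpolation=3);o[:400,400:]=cv2.resize(t[130:250,260:380],(400,400),interpolation=3)
cv2.imwrite("pics/open1.png",o[:400,:,::-1]);to([.5,-.15,.12],4.7)
E
```

```text
t 7.42 at [ 0.4967 -0.1552  0.1148] [ 1.8e+02 -1.0e-01  4.7e+00] F [-0.2  0.1  0.7]
inc [ 0.031 -0.041 -0.044] turn 0.0
```

View pics/open1.png

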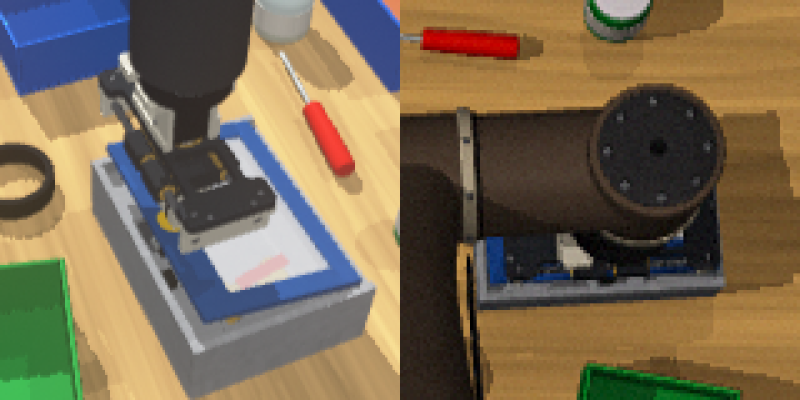

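The side crop shows the lid released: its front edge has risen at about (185,300), still under the fingers near the yellow disc. I'll continue along the arc.

Emit:
drive_tool(
  increments=[
    [[-1,0.02,0,-0.057,0],[-1,0.044,0,-0.112,0],[-1,0.07,0,-0.166,0],[-1,0.098,0,-0.218,0],[-1,0.129,0,-0.269,0]],
  ],
)

```text
time_s: 8.05
tcp_pos: [0.5119, -0.1539, 0.1469]
eef_rot: [-180.0, -0.0, 4.7]
contact_force: [-1.2, -0.1, -0.5]
gripper_width: 0.0004
gripper_force: 0.3
```

Emit:
drive_tool(
  increments=[
    [[-1,0.033,0,-0.048,0],[-1,0.068,0,-0.095,0],[-1,0.106,0,-0.139,0],[-1,0.145,0,-0.181,0],[-1,0.186,0,-0.22,0]],
  ],
)

```text
time_s: 8.68
tcp_pos: [0.5341, -0.1521, 0.1732]
eef_rot: [180.0, 0.0, 4.7]
contact_force: [-0.1, 0.1, 1.4]
gripper_width: 0.0006
gripper_force: 0.2
```

Emit:
drive_tool(
  increments=[
    [[-1,0.043,0,-0.037,0],[-1,0.087,0,-0.072,0],[-1,0.133,0,-0.104,0],[-1,0.18,0,-0.134,0],[-1,0.228,0,-0.161,0]],
  ],
)

```text
time_s: 9.3
tcp_pos: [0.5615, -0.1498, 0.1924]
eef_rot: [180.0, -0.0, 4.7]
contact_force: [-0.1, 0.1, 1.7]
gripper_width: 0.0001
gripper_force: 0.2
```

Emit:
drive_tool(
  increments=[
    [[-1,0,0,0,0],[-1,0,0,0,0]],
  ],
)

```text
time_s: 9.55
tcp_pos: [0.5609, -0.1498, 0.192]
eef_rot: [-180.0, 0.0, 4.7]
contact_force: [0.6, 0.2, -0.5]
gripper_width: 0.0005
gripper_force: 0.2
```

```bash
python3 - <<'E'
from h import *
s=capture("side");t=capture("top")
o=np.zeros((400,800,3),np.uint8)
o[:,:400]=cv2.resize(s[145:305,235:395],(400,400),interpolation=3);o[:,400:]=cv2.resize(t[130:250,260:380],(400,400),interpolation=3)
cv2.imwrite("pics/open2.png",o[:,:,::-1]);to([.5,-.15,.12],4.7)
E
```

```text
t 9.65 at [ 0.5608 -0.1499  0.192 ] [-180.     0.     4.7] F [ 1.1  0.1 -0.2]
inc [-0.505 -0.041  0.6  ] turn 0.0
```

View pics/open2.png

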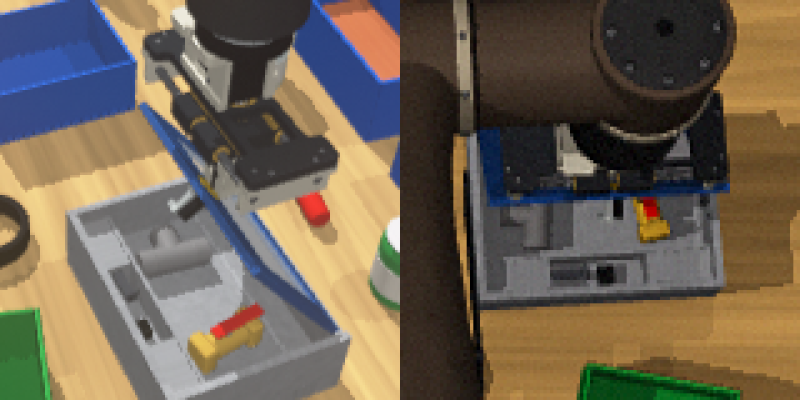

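The side crop shows the lid about half open, edge near (145,105) to (330,330), resting on the fingers; the valve (225,340) and tee (170,250) are now visible. I'll continue to upright.

Emit:
drive_tool(
  increments=[
    [[-1,0.049,0,-0.024,0],[-1,0.099,0,-0.046,0],[-1,0.15,0,-0.065,0],[-1,0.201,0,-0.081,0],[-1,0.253,0,-0.094,0]],
  ],
)

```text
time_s: 10.28
tcp_pos: [0.5918, -0.1473, 0.2036]
eef_rot: [-180.0, -0.0, 4.7]
contact_force: [0.1, 0.3, 0.7]
gripper_width: 0.0005
gripper_force: 0.2
```

Emit:
drive_tool(
  increments=[
    [[-1,0.052,0,-0.011,0],[-1,0.104,0,-0.019,0],[-1,0.156,0,-0.024,0],[-1,0.207,0,-0.026,0],[-1,0.259,0,-0.026,0]],
  ],
)

```text
time_s: 10.9
tcp_pos: [0.6227, -0.1448, 0.2066]
eef_rot: [-180.0, 0.0, 4.7]
contact_force: [0.1, -0.8, 1.4]
gripper_width: 0.0004
gripper_force: 0.3
```

Emit:
drive_tool(
  increments=[
    [[-1,0.045,0,0.003,0],[-1,0.09,0,0.008,0],[-1,0.135,0,0.016,0],[-1,0.18,0,0.017,0],[-1,0.225,0,0.017,0]],
  ],
)

```text
time_s: 11.52
tcp_pos: [0.6494, -0.1425, 0.2043]
eef_rot: [-180.0, 0.0, 4.7]
contact_force: [0.3, 0.1, -0.7]
gripper_width: 0.0008
gripper_force: 0.3
```

Emit:
drive_tool(
  increments=[
    [[-1,0.05,0,0,0],[-1,0.1,0,0,0],[-1,0.15,0,0,0],[-1,0.2,0,0,0],[-1,0.25,0,0,0]],
  ],
)

```text
time_s: 12.15
tcp_pos: [0.6794, -0.1401, 0.2045]
eef_rot: [180.0, 0.0, 4.7]
contact_force: [0.2, 0.4, -0.2]
gripper_width: 0.0008
gripper_force: 0.0
```

Emit:
drive_tool(
  increments=[
    [[-1,0.05,0,0,0],[-1,0.1,0,0,0],[-1,0.15,0,0,0],[-1,0.15,0,0,0]],
  ],
)

```text
time_s: 12.65
tcp_pos: [0.6974, -0.1386, 0.2043]
eef_rot: [180.0, 0.0, 4.7]
contact_force: [0.2, 0.3, 0.1]
gripper_width: 0.0006
gripper_force: 0.0
```

```bash
python3 - <<'E'
from h import *
s=capture("side");t=capture("top")
o=np.zeros((400,800,3),np.uint8)
o[:,:400]=cv2.resize(s[125:305,235:415],(400,400),interpolation=3);o[:,400:]=cv2.resize(t[110:230,260:380],(400,400),interpolation=3)
cv2.imwrite("pics/open3.png",o[:,:,::-1]);to([.5,-.15,.12],4.7)
E
```

```text
t 12.75 at [ 0.697  -0.1386  0.2045] [-180.     0.     4.7] F [-0.1  0.1  0.8]
inc [-1.644 -0.04   0.704] turn 0.0
```

View pics/open3.png

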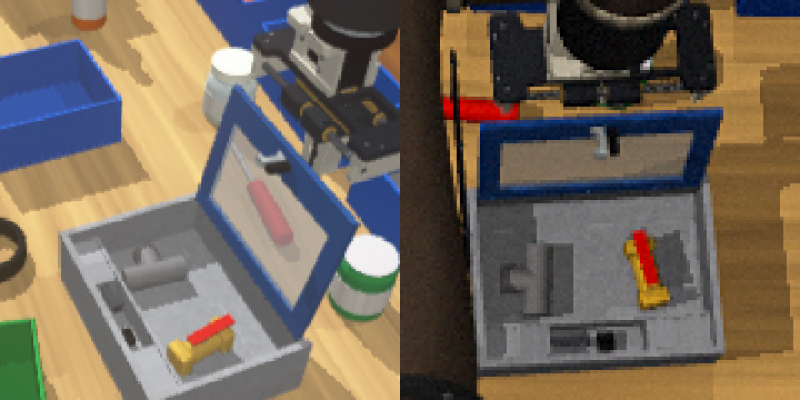

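The lid stands open at its stop with the fingers clear behind it. In the top crop the valve is at about (647,270), its lever pointing up the image, and the tee is on the left. Now I'll measure the valve.

```bash
python3 - <<'E'
from h import *
t=capture("top");s=capture("side")
for n,im,roi in(("top",t,(323,170,350,208)),("side",s,(305,260,345,298))):
    hsv=mask(im,(0,150,90),(6,255,255),roi)|mask(im,(174,150,90),(180,255,255),roi)
    ye=mask(im,(10,110,60),(32,255,255),roi)
    print(n,"lever",rect(n,hsv,.059),"body",rect(n,ye|hsv,.040), "yellow", rect(n,ye,.037))
c,R=np.array([.548,-.154]),np.radians(4.7)
to([.62,-.2,.33],4.7)
E
```

```text
top lever [ 566.5 -205.4   53.7   11.4   15.6] body [ 557.6 -207.5   78.8   32.6   14.7] yellow [ 554.2 -208.9   70.6   32.7   14.7]
side lever [ 564.  -207.2   53.4   12.3   14.5] body [ 558.3 -209.3   88.6   39.1   16.3] yellow [ 554.8 -208.7   79.1   38.8   15.7]
t 12.85 at [ 0.6969 -0.1387  0.2046] [180.    0.    4.7] F [-0.4 -0.   0.5]
inc [-0.681  0.457 -1.045] turn 0.0
```

Emit:
drive_tool(
  increments=[
    [[0.2,0,0,-0.4,0],[0.2,0,0,-0.68,0],[0.2,0,0,-0.68,0],[0.2,-0.4,0.1,-0.68,0],[0.2,-0.8,0.24,-0.68,0]],
  ],
)

```text
time_s: 13.48
tcp_pos: [0.6022, -0.1751, 0.2847]
eef_rot: [-180.0, 0.1, 4.8]
contact_force: [0.3, -0.0, 0.9]
gripper_width: 0.045
gripper_force: 0.0
```

Emit:
drive_tool(
  increments=[
    [[0.2,-0.43,0.24,0,-0.0286],[0.2,-0.43,0.24,0,-0.0286],[0.2,-0.43,0.24,0.4,-0.0286],[0.2,-0.43,0.24,0.8,-0.0286],[0.2,-0.43,0.24,0.8,-0.0286]],
  ],
)

```text
time_s: 14.1
tcp_pos: [0.5522, -0.2076, 0.1863]
eef_rot: [-179.8, 0.4, 14.9]
contact_force: [-0.7, 0.5, 1.1]
gripper_width: 0.0522
gripper_force: 0.0
```

```bash
python3 - <<'E'
from h import *
s=capture("side")
cv2.imwrite("pics/ab.png",cv2.resize(s[105:305,215:415],(600,600),interpolation=3)[:,:,::-1]);to([.554,-.209,.037],15)
E
```

```text
t 14.15 at [ 0.5542 -0.2081  0.1893] [-180.     0.2   15. ] F [1.2 0.2 1.2]
inc [-0.003  0.007  1.269] turn -0.0
```

View pics/ab.png

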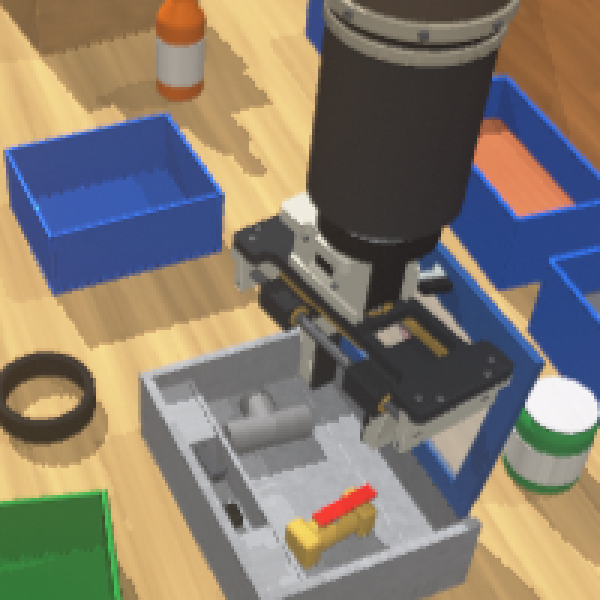

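The gripper is centred over the valve, and the lid still stands open behind it with clearance. Descending.

Emit:
drive_tool(
  increments=[
    [[0.2,-0.002,0.006,0.3,0],[0.2,-0.002,0.006,0.6,0],[0.2,-0.002,0.006,0.85,0],[0.2,-0.002,0.006,0.95,0],[0.2,-0.002,0.006,0.95,0]],
  ],
)

```text
time_s: 14.78
tcp_pos: [0.5556, -0.209, 0.0771]
eef_rot: [180.0, -0.0, 15.0]
contact_force: [-0.2, 0.6, 0.5]
gripper_width: 0.0525
gripper_force: 0.0
```

Emit:
drive_tool(
  increments=[
    [[0.2,0,0,0.1,0],[0.2,0,0,0.2,0],[0.2,0,0,0.26,0],[0.2,0,0,0.31,0],[0.2,0,0,0.31,0]],
  ],
)

```text
time_s: 15.4
tcp_pos: [0.5544, -0.209, 0.0384]
eef_rot: [-180.0, 0.1, 15.0]
contact_force: [-0.3, 0.0, 0.6]
gripper_width: 0.0527
gripper_force: 0.0
```

Closing gently, then raising slightly to check the hold.

Emit:
drive_tool(
  increments=[
    [[-0.3,0,0,0.01,0],[-0.6,0,0,0.01,0],[-1,0,0,0.01,0],[-1,0,0,0.01,0],[-1,0,0,0.01,0]],
  ],
  squeeze=30,
)

```text
time_s: 16.02
tcp_pos: [0.5547, -0.209, 0.038]
eef_rot: [180.0, -0.0, 15.0]
contact_force: [-0.6, 0.1, 2.9]
gripper_width: 0.0245
gripper_force: 30.0
```

Emit:
drive_tool(
  increments=[
    [[-1,0,0,0,0],[-1,0,0,0,0],[-1,0,0,-0.05,0],[-1,0,0,-0.1,0],[-1,0,0,-0.15,0]],
  ],
)

```text
time_s: 16.65
tcp_pos: [0.5546, -0.2089, 0.0561]
eef_rot: [-180.0, 0.0, 15.0]
contact_force: [0.0, -0.1, -2.3]
gripper_width: 0.0245
gripper_force: 30.0
```

The valve is held (24.5 mm wide, 30 N grip). Lifting it and carrying it to the bin.

Emit:
drive_tool(
  increments=[
    [[-1,0,0,-0.25,0],[-1,0,0,-0.5,0],[-1,0,0,-0.75,0],[-1,0,0,-1.0,0],[-1,0,0,-1.0,0]],
  ],
)

```text
time_s: 17.27
tcp_pos: [0.5561, -0.2092, 0.1789]
eef_rot: [179.9, -0.3, 15.0]
contact_force: [0.9, -0.6, -1.7]
gripper_width: 0.0243
gripper_force: 30.0
```

Emit:
drive_tool(
  increments=[
    [[-1,0.03,-0.2,0,0],[-1,0.06,-0.45,0,0],[-1,0.1,-0.7,0,0],[-1,0.122,-0.91,0,0]],
  ],
)

```text
time_s: 17.77
tcp_pos: [0.5398, -0.0986, 0.175]
eef_rot: [-180.0, 0.1, 15.0]
contact_force: [-0.6, 0.2, -1.4]
gripper_width: 0.024
gripper_force: 30.0
```

Emit:
drive_tool(
  increments=[
    [[-1,0.03,-0.3,0,0],[-1,0.08,-0.6,0,0],[-1,0.122,-0.91,0,0]],
  ],
)

```text
time_s: 18.15
tcp_pos: [0.5256, 0.0106, 0.1751]
eef_rot: [-180.0, 0.1, 15.0]
contact_force: [1.5, 0.4, -1.8]
gripper_width: 0.0243
gripper_force: 30.0
```

Emit:
drive_tool(
  increments=[
    [[-1,0.03,-0.3,0,0],[-1,0.08,-0.6,0,0],[-1,0.122,-0.91,0,0]],
  ],
)

```text
time_s: 18.52
tcp_pos: [0.5115, 0.1198, 0.1751]
eef_rot: [180.0, 0.1, 15.0]
contact_force: [-0.3, 0.7, -2.0]
gripper_width: 0.0242
gripper_force: 30.0
```

Emit:
drive_tool(
  increments=[
    [[-1,0.03,-0.3,0,0],[-1,0.08,-0.6,0,0.015],[-1,0.122,-0.91,0,0.0306],[-1,0.122,-0.91,0,0.0306],[-1,0.122,-0.91,0,0.0306]],
  ],
)

```text
time_s: 19.15
tcp_pos: [0.4976, 0.2278, 0.175]
eef_rot: [180.0, 0.1, 4.1]
contact_force: [-0.2, -0.4, -2.1]
gripper_width: 0.0242
gripper_force: 30.0
```

```bash
python3 - <<'E'
from h import *
s=capture("side");t=capture("top")
o=np.zeros((400,800,3),np.uint8)
o[:,:400]=cv2.resize(s[85:285,200:400],(400,400),interpolation=3);o[:,400:]=cv2.resize(t[100:260,160:320],(400,400),interpolation=3)
cv2.imwrite("pics/bin.png",o[:,:,::-1]);to([.498,.228,.024],4)
E
```

```text
t 19.25 at [0.4979 0.2273 0.1754] [180.   0.   4.] F [-0.2  0.1 -2.4]
inc [ 1.000e-03 -6.000e-03  1.262e+00] turn -0.0001
```

View pics/bin.png

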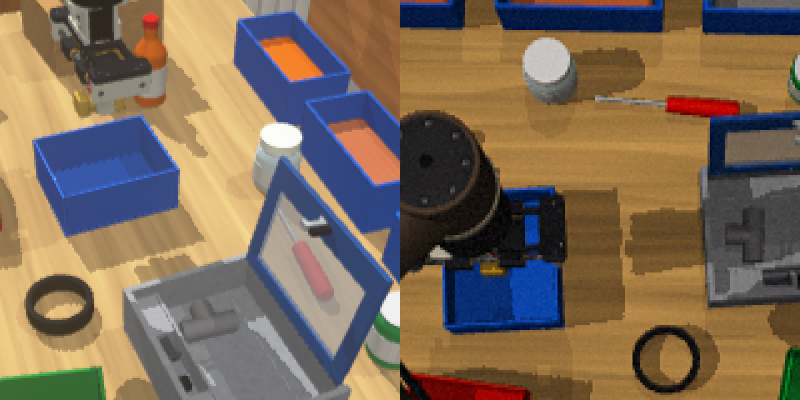

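The valve hangs over the empty blue bin, the lid still stands open at the case, and nothing else has moved. Lowering.

Emit:
drive_tool(
  increments=[
    [[-1,0.02,-0.02,0.25,0],[-1,0.02,-0.02,0.5,0],[-1,0.02,-0.02,0.75,0],[-1,0.02,-0.02,0.9,0],[-1,0.02,-0.02,0.9,0]],
  ],
)

```text
time_s: 19.88
tcp_pos: [0.4997, 0.2291, 0.0665]
eef_rot: [179.9, 0.1, 3.9]
contact_force: [0.1, 0.3, -1.7]
gripper_width: 0.0242
gripper_force: 30.0
```

Emit:
drive_tool(
  increments=[
    [[-1,0,0,0.1,0],[-1,0,0,0.2,0],[-1,0,0,0.27,0],[-1,0,0,0.32,0],[-1,0,0,0.32,0]],
  ],
)

```text
time_s: 20.5
tcp_pos: [0.5001, 0.2305, 0.0289]
eef_rot: [180.0, 0.0, 4.0]
contact_force: [-0.2, -0.9, -2.0]
gripper_width: 0.0246
gripper_force: 30.0
```

Emit:
drive_tool(
  increments=[
    [[-1,0,0,0.01,0],[-1,0,0,0.02,0],[-1,0,0,0.03,0],[-1,0,0,0.03,0]],
  ],
)

```text
time_s: 21.0
tcp_pos: [0.5004, 0.2307, 0.0258]
eef_rot: [-180.0, -0.0, 4.0]
contact_force: [-1.1, 0.1, -2.0]
gripper_width: 0.0243
gripper_force: 30.0
```

Emit:
drive_tool(
  increments=[
    [[-1,0,0,0.01,0],[-1,0,0,0.02,0],[-1,0,0,0.02,0]],
  ],
)

```text
time_s: 21.38
tcp_pos: [0.5003, 0.2306, 0.0232]
eef_rot: [180.0, 0.0, 4.0]
contact_force: [0.2, -0.5, -1.8]
gripper_width: 0.0241
gripper_force: 30.0
```

Emit:
drive_tool(
  increments=[
    [[-1,0,0,0.008,0],[-1,0,0,0.016,0],[-1,0,0,0.016,0]],
  ],
)

```text
time_s: 21.75
tcp_pos: [0.5003, 0.2306, 0.0213]
eef_rot: [180.0, 0.0, 4.0]
contact_force: [0.9, -0.0, -1.4]
gripper_width: 0.0244
gripper_force: 30.0
```

About at the floor, so I'll let go gently and withdraw straight up.

Emit:
drive_tool(
  increments=[
    [[-0.35,0,0,0,0],[-0.2,0,0,0,0],[0,0,0,0,0],[0.1,0,0,0,0],[0.2,0,0,0,0]],
  ],
  squeeze=5,
)

```text
time_s: 22.38
tcp_pos: [0.5004, 0.2307, 0.0215]
eef_rot: [-180.0, -0.0, 4.0]
contact_force: [0.5, -0.4, -0.1]
gripper_width: 0.0514
gripper_force: 0.0
```

Emit:
drive_tool(
  increments=[
    [[0.2,0,0,0,0],[0.2,0,0,-0.1,0],[0.2,0,0,-0.3,0],[0.2,0,0,-0.6,0],[0.2,0,0,-1.0,0]],
  ],
)

```text
time_s: 23.0
tcp_pos: [0.4998, 0.2302, 0.1427]
eef_rot: [179.9, 0.1, 4.0]
contact_force: [1.5, 0.9, 0.3]
gripper_width: 0.0526
gripper_force: 0.0
```

Emit:
drive_tool(
  increments=[
    [[0.2,0,0,-0.5,0],[0.2,-0.5,0,-0.8,0],[0.2,-0.9,0,-0.8,0],[0.2,-0.9,0,-0.8,0]],
  ],
)

```text
time_s: 23.5
tcp_pos: [0.3903, 0.2227, 0.2396]
eef_rot: [-179.8, -0.1, 4.1]
contact_force: [0.8, 0.8, 0.4]
gripper_width: 0.0524
gripper_force: 0.0
```

```bash
python3 - <<'E'
from h import *
s=capture("side");t=capture("top")
o=np.zeros((400,800,3),np.uint8)
o[:,:400]=cv2.resize(s[105:305,200:400],(400,400),interpolation=3);o[:,400:]=cv2.resize(t[100:260,160:320],(400,400),interpolation=3)
cv2.imwrite("pics/end.png",o[:,:,::-1]);to([.498,.228,.024],4)
E
```

```text
t 23.6 at [0.3925 0.2234 0.2388] [-1.799e+02 -1.000e-01  4.100e+00] F [-0.1  0.6 -0.1]
inc [0.879 0.024 1.79 ] turn 0.0002
```

View pics/end.png

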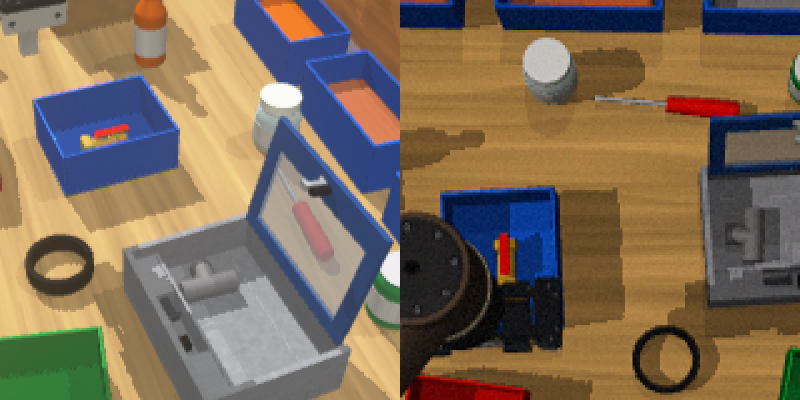

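The valve lies in the middle of the blue bin: side crop (105,140), top crop (506,255). The lid stands open and the gripper is clear, so I'm handing in.

```bash
python3 -c "
from plant import job
print(job.close_job())"
```

```text
the job is handed in; nothing more can be done
None
```

The valve is lying in the blue bin, the lid is standing open, nothing else was seen to have moved, and I've handed in the job at about 24 s; the hand-in gave no verdict.

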